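# Raise the analyser's sash to the marker

## Task

The loading bay of the bench analyser is closed by a counterweighted sliding window that stays at whatever height it is left. With the fingertips beneath its lip, gently push the window up its sloping rails until the small pointer on the end of the lip is level with the marker clamped on the rail, then take the hand away. Do not pinch the lip or press on the glass, do not shift the marker, and leave the bottle, tube rack and tip box where they stand.

Things in the scene. Friction and masses are not known exactly. Their poses are not given: they have to be found in the camera images.
- analyser: Fixed white bench analyser; origin under its middle on the bench, x to its rear, z up. Low body x -140 to +200 mm, 440 mm wide, 75 mm high; at y +-187 mm two aluminium rails 30 mm square lean back 35 degrees from vertical and carry the window. Lowest lip position: lip origin at x -130, z 100 mm, with free bench in front of and below the lip.
- sash: The sliding window: clear pane 312 x 200 mm in a grey frame, with a grey finger lip 300 mm long on its lower edge. Origin: mid-length of the lip, on its flat underside, in the plane of the glass. z up along the rails (35 degrees off vertical), x square to the glass into the machine, y left. Underside of lip: plane z = 0, x -52 mm (free front edge, 10 mm thick) to +7 mm.
- lip_edge (a point): Middle of the lip's free front edge at its underside: x -52 mm, z 0 in the window's frame, same axes. From this edge a thin sloping cover rises to 40 mm up the glass. The window slides 200 mm in all along its z, is counterweighted, stays where it is left by friction, and needs about 2 to 5 N along the rails to move either way.
- pointer_tip (a point): Tip of the small steel cone, 18 mm long and 18 mm thick at its root, on the right-hand (-y) end of the lip, pointing to the right rail; it moves with the window. In the window's frame at x -35, y -168, z +6 mm; same axes.
- marker_tip (a point): Tip of a 14 mm steel cone on the marker: a 20 mm steel block standing 40 mm out from the front of the right-hand (-y) rail, with a black screw head; the cone points left at the window. Same axes as the window. When level, the two tips face each other 5 mm apart. Its place on the rail differs each time, 60 to 180 mm above the start of the pointer.
- reagent_bottle: Loose white bottle, 60 mm across, 140 mm high, on the bench in front and to the left of the analyser; origin under its middle.
- tube_rack: Loose white rack with eight capped tubes, 60 x 110 mm, 82 mm high, on the bench in front and to the right of the analyser; origin under its middle.
- tip_box: Loose grey pipette-tip box, 70 x 100 mm, 45 mm high, on the bench in front and to the left; origin under its middle.

How it is judged:
By the outcome, as a careful person would: the job done as asked, in the order asked, and still so for the second after the job is handed in, with the robot touching nothing.
It also fails if it takes over 38 s, if anything falls off the work surface, if the arm or the gripper's body presses on something with over 40 N, if the wrist force passes 120 N, or if a joint passes its speed limit or range.

## Robot

A 6-joint arm with a two-finger parallel gripper is mounted at the origin on the work surface. World frame = base frame: x ahead of the robot, y to its left, z up, the work surface at z = 0. Lengths are in mm, angles in rad, forces in N, time in s.
With the tool pointing down it reaches from about 425 to 925 mm from the base axis. Payload 12.5 kg.
Tool frame: the origin (TCP) lies midway between the tips of the shut fingers; the grasp point (between the pads) lies manip.grip_depth behind it (manip.grip_depth is the distance from the TCP to the grasp point, in mm); z points along the fingers, y is the line along which they close (so a half turn about z gives the same grasp; the last joint's range is limited). The gripper opens to 85 mm and grips with 20 to 120 N. Pads are 22 mm wide; open, the fingers measure 114 mm over their backs; the gripper's body (76 mm by 85 mm) begins 54 mm behind the grasp point. The pads swing forward as they close: fully open they stand 13 mm farther back than shut.
Start: joints at [1.059, 0.491, 1.559, -0, 1.092, -0.106], TCP at [246.706, 574.266, 231.327] pointing down, gripper open.
Joint ranges: [-3.1, 3.1], [-0.84, 2.19], [0.05, 2.79], [-1.13, 4.28], [0.06, 2.93], [-2.69, 2.69]. Speed limits (rad/s): [2.22, 2.22, 2.79, 3.14, 3.14, 3.14].

## Interface

Orientations are given as a unit quaternion [w, x, y, z].
In Python, from plant import manip gives the robot as it stands. The module is installed in compiled form; this text tells all that it offers.
- The arm moves only by the shell command python3 -m pendant 'ROWS'. ROWS is JSON, one flat list of numbers, 7 for each row, row after row: the shift along the tool's x, y, z in m, then the turn, a rotation vector about the tool's x, y, z in degrees, then the opening in per cent of the stroke, from 0 (shut) to 100 (fully open). In form: [x, y, z, ax, ay, az, fingers, x, y, z, ax, ay, az, fingers, ...]. A call has exactly 5 rows; each row shifts and turns the commanded pose from where the row before left it, along the tool's axes as they then stand; what a row does not reach is not made up. A row lasts 1/12 s, in which the tool goes at most 41.7 mm and 7.16 degrees, less where a joint would pass 70% of its speed; a pose out of reach is approached as far as the arm can. A call is refused whole if a number of a shift passes 0.0417 or a number of a turn 7.16, either way. A call with a gripper value outside its range is refused whole. The fingers move at their own pace and stop on an object; the grip force is fixed at half the most. Time passes only in rows, so rows that do not move let the fingers close, or fill a call up. It gives the time, the measured TCP pose, the force, the opening and the grip force at its end, in the units of the state.
- manip.get_state(): the state, without advancing time (a new reading comes with each control period).
- manip.snapshot(name): name is "scene" or "top" or "wrist"; returns a dict with "pixels" (384x512x3 uint8, red, green, blue), "K" (3x3 intrinsics, pixels), "world_from_camera" (4x4, takes a point from camera to world coordinates). Camera axes: x right, y down, z forward; pixel columns grow to the right and rows downward; lengths in mm; the calibration is good to about 2 mm. A picture is of the moment at which its call begins. There is no depth.
- manip.sign_off(): hands the job in; it is judged then, once.
Trained networks look in the newest picture that a camera, given by its name, has taken for a name from the list of things; names that differ only in an ending like _2 or _b are one class to them, and where a whole thing is asked for, a point or a joint stands for the part that bears it (a point fixed in the world has none). Each returns a list of dicts, best first, with "confidence" (0 to 1); they miss things now and then, are a little off and sometimes report something else, mostly with a low value. They report only what shows in the picture. A call takes as long as a camera call.
- manip.silhouettes(camera, label): "pixels" (384x512 bool, what is visible of it) and "bbox" ([left, top, right, bottom] in pixels, round what is visible of it).
- manip.place_of(camera, label): "at" ([column, row] in pixels: a listed point, or the origin of a listed thing).
The state is a dict: "time_s": time; "joint_pos": joint angles; "dq": joint speeds; "joint_torque": joint torques, N m; "eef_pos": TCP position; "orientation": TCP orientation; "contact_force": force on the tool from outside, world axes, zero at the start; "ft_torque": the same for the moment, N m; "grip_width": finger opening in mm; "grasp_force": force on a finger pad.
Only numpy, scipy, OpenCV 4.12 (cv2) and the standard library are available. Lean on these libraries where they do the work, as an engineer would, in place of code of your own. Each camera call takes 0.05 s, during which the arm holds its last target. There are 200 camera calls.

## Working session

There is one attempt and no reset: what is moved stays moved. The work goes in short steps, Python scripts to look and compute and a shell command to move; the robot and the scene stay as the last step left them, time stands still between calls to the robot, and variables do not carry over. Pictures are saved under pics/ and viewed, at most 10 in all, crops included, and the job is handed in when it is done.

```bash
mkdir -p pics
cat > h.py <<'E'
import numpy as np, cv2
from plant import manip
def snap(c):
    s=manip.snapshot(c); return s
def ray(s,px):
    K=np.array(s["K"]);T=np.array(s["world_from_camera"])
    d=T[:3,:3]@np.linalg.solve(K,[px[0],px[1],1]); return T[:3,3],d/np.linalg.norm(d)
def proj(s,P):
    T=np.linalg.inv(np.array(s["world_from_camera"]));p=T[:3,:3]@np.asarray(P,float)+T[:3,3];q=np.array(s["K"])@p;return q[:2]/q[2]
def tri(rs):
    A=0;b=0
    for o,d in rs:
        M=np.eye(3)-np.outer(d,d);A=A+M;b=b+M@o
    p=np.linalg.solve(A,b);return p,[round(float(np.linalg.norm(np.cross(p-o,d))),1) for o,d in rs]
E
python3 - <<'E'
from h import *
np.set_printoptions(precision=1,suppress=True)
S={}
for c in("scene","top"):
    S[c]=s=snap(c);cv2.imwrite(f"pics/{c}0.png",s["pixels"][:,:,::-1]);print(c,np.array(s["world_from_camera"])[:3,3],s["K"][0][0])
for l in("analyser","sash","lip_edge","pointer_tip","marker_tip","reagent_bottle","tube_rack","tip_box"):
    rs=[]
    for c in S:
        r=manip.place_of(c,l)
        for k in r[:2]: print(l,c,np.array(k["at"]),round(k["confidence"],2))
        if r: rs.append(ray(S[c],r[0]["at"]))
    if len(rs)==2: print("  ",*tri(rs))
st=manip.get_state();print(st["time_s"],st["eef_pos"],st["orientation"],manip.grip_depth)
E
```

```text
scene [773.7 774.1 950.1] 439.98887409011354
top [435.9  16.2 917. ] 374.11527329650033
sash scene [272.5 202.5] 0.93
sash top [222.2 201.4] 0.68
   [572.7  74.3 109.1] [3.5, 3.5]
lip_edge scene [284.7 194.1] 0.83
lip_edge top [217.2 219.2] 0.64
   [536.6  79.3 135.6] [3.5, 3.5]
pointer_tip scene [265.9 153.4] 0.62
pointer_tip top [299.1 209.7] 0.65
   [552.3 -91.3 124.3] [4.7, 4.7]
marker_tip scene [243.3 131.4] 0.67
marker_tip top [302.5 178.8] 0.77
marker_tip top [321.4 253.6] 0.31
   [607.3 -90.6 209.7] [3.0, 3.0]
reagent_bottle scene [347.1 293.4] 0.71
tube_rack scene [282.  162.4] 0.91
tube_rack top [324.3 252.5] 0.58
   [ 472.3 -171.4   -4.2] [1.3, 1.3]
tip_box scene [326.8 260.4] 0.76
tip_box top [169.  263.6] 0.85
   [447.5 203.4  -4.4] [5.6, 5.6]
0.9 [246.7 574.3 231.4] [0.  0.2 1.  0. ] 18.700000000000003
```

View pics/scene0.png

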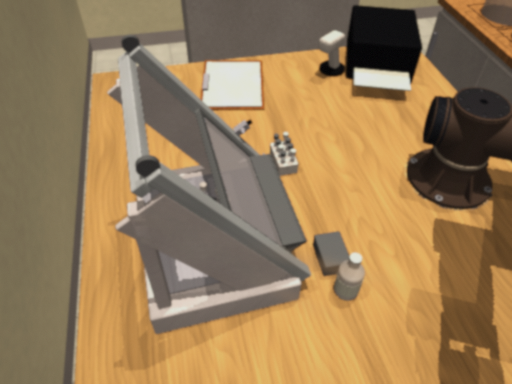

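View pics/top0.png

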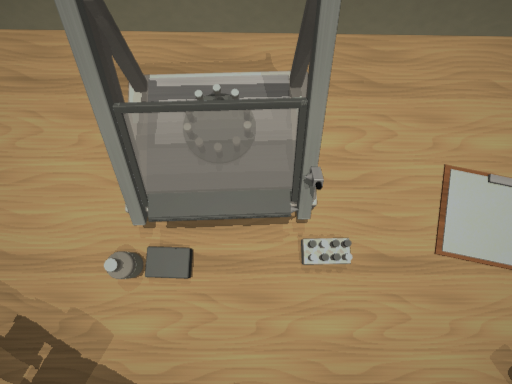

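The scene picture shows the window low, with the lip's front edge near (285,194), the pointer near (266,153) and the marker near (243,131). In the top view the lip runs along row ~219, with the rack at (325,252), the tip box at (169,263) and the bottle at (122,265). The networks agree with this. The marker is about 100 mm up the rail and the analyser's yaw is about 0.

```bash
cat >> h.py <<'E'
from scipy.spatial.transform import Rotation as R
def cur():
    st=manip.get_state();q=st["orientation"];return np.array(st["eef_pos"]),R.from_quat([q[1],q[2],q[3],q[0]]),st
def tool(pitch,yaw=0):  # pitch deg below horizontal
    return R.from_euler('z',yaw,degrees=True)*R.from_euler('y',-(90-pitch),degrees=True)*R.from_matrix([[-1,0,0],[0,1,0],[0,0,-1]])
def plan(way):
    p,r,_=cur()
    for P,T,n in way:
        P=np.array(P,float);rv=(r.inv()*T).as_rotvec(degrees=True)/n;d=(P-p)/n
        for i in range(n):
            s=r.inv().apply(d)/1000;print(np.round(s,4).tolist(),np.round(rv,2).tolist())
            r=r*R.from_rotvec(rv,degrees=True);p=p+d
        print('--')
E
python3 - <<'E'
from h import *
plan([([430,90,260],tool(90),15),([475,79,145],tool(28),10),([546,79,102],tool(28),5)])
E
```

```text
[-0.024, -0.0248, -0.0019] [0.0, 0.0, -1.55]
[-0.0233, -0.0255, -0.0019] [0.0, 0.0, -1.55]
[-0.0226, -0.0261, -0.0019] [0.0, 0.0, -1.55]
[-0.0219, -0.0267, -0.0019] [0.0, 0.0, -1.55]
[-0.0211, -0.0273, -0.0019] [0.0, 0.0, -1.55]
[-0.0204, -0.0278, -0.0019] [0.0, 0.0, -1.55]
[-0.0196, -0.0284, -0.0019] [0.0, 0.0, -1.55]
[-0.0189, -0.0289, -0.0019] [0.0, 0.0, -1.55]
[-0.0181, -0.0294, -0.0019] [0.0, 0.0, -1.55]
[-0.0173, -0.0299, -0.0019] [0.0, 0.0, -1.55]
[-0.0165, -0.0303, -0.0019] [0.0, 0.0, -1.55]
[-0.0156, -0.0308, -0.0019] [0.0, 0.0, -1.55]
[-0.0148, -0.0312, -0.0019] [0.0, 0.0, -1.55]
[-0.0139, -0.0316, -0.0019] [0.0, 0.0, -1.55]
[-0.0131, -0.0319, -0.0019] [0.0, 0.0, -1.55]
--
[-0.0045, -0.0011, 0.0115] [-0.0, -6.2, -0.0]
[-0.0032, -0.0011, 0.0119] [-0.0, -6.2, -0.0]
[-0.0019, -0.0011, 0.0122] [-0.0, -6.2, -0.0]
[-0.0006, -0.0011, 0.0123] [-0.0, -6.2, -0.0]
[0.0007, -0.0011, 0.0123] [-0.0, -6.2, -0.0]
[0.0021, -0.0011, 0.0122] [-0.0, -6.2, -0.0]
[0.0034, -0.0011, 0.0119] [-0.0, -6.2, -0.0]
[0.0046, -0.0011, 0.0114] [-0.0, -6.2, -0.0]
[0.0058, -0.0011, 0.0109] [-0.0, -6.2, -0.0]
[0.007, -0.0011, 0.0102] [-0.0, -6.2, -0.0]
--
[0.0009, 0.0, 0.0166] [0.0, 0.0, 0.0]
[0.0009, 0.0, 0.0166] [0.0, 0.0, 0.0]
[0.0009, 0.0, 0.0166] [0.0, 0.0, 0.0]
[0.0009, 0.0, 0.0166] [0.0, 0.0, 0.0]
[0.0009, 0.0, 0.0166] [0.0, 0.0, 0.0]
--
```

```bash
python3 -m pendant '[-0.024,-0.025,-0.002,0,0,-1.55,0,-0.023,-0.0255,-0.002,0,0,-1.55,0,-0.0226,-0.026,-0.002,0,0,-1.55,0,-0.022,-0.0267,-0.002,0,0,-1.55,0,-0.021,-0.0273,-0.002,0,0,-1.55,0]'
python3 -m pendant '[-0.0204,-0.0278,-0.002,0,0,-1.55,0,-0.0196,-0.0284,-0.002,0,0,-1.55,0,-0.019,-0.029,-0.002,0,0,-1.55,0,-0.018,-0.0294,-0.002,0,0,-1.55,0,-0.0173,-0.03,-0.002,0,0,-1.55,0]'
python3 -m pendant '[-0.0165,-0.0303,-0.002,0,0,-1.55,0,-0.0156,-0.0308,-0.002,0,0,-1.55,0,-0.0148,-0.0312,-0.002,0,0,-1.55,0,-0.014,-0.0316,-0.002,0,0,-1.55,0,-0.013,-0.032,-0.002,0,0,-1.55,0]'
python3 -c "
from h import *
p,r,s=cur();print(p,s['joint_pos'],s['contact_force'])
plan([([475,79,145],tool(28),10)])"
```

```text
time_s: 1.32
eef_pos: [307.7, 411.4, 241.5]
orientation: [0.0, 0.134, 0.991, 0.0]
contact_force: [0.8, -0.1, 0.3]
grip_width: 25.5
grasp_force: 0.0
time_s: 1.73
eef_pos: [368.8, 249.7, 251.6]
orientation: [0.0, 0.067, 0.998, 0.0]
contact_force: [0.8, 0.2, 0.0]
grip_width: 0.0
grasp_force: 0.0
time_s: 2.15
eef_pos: [430.0, 88.1, 261.7]
orientation: [0.0, -0.001, 1.0, 0.0]
contact_force: [1.5, 0.5, 1.0]
grip_width: -0.1
grasp_force: 0.0
[429.98261107  88.06072056 261.67265156] [ 5.12306425e-02  1.87838499e-01  1.94748893e+00  1.23123366e-04
  1.00555362e+00 -1.52095238e+00] [1.4609626  0.50702661 0.96231877]
[-0.0045, -0.0009, 0.0117] [0.0, -6.2, 0.01]
[-0.0032, -0.0009, 0.0121] [0.0, -6.2, 0.01]
[-0.0019, -0.0009, 0.0124] [0.0, -6.2, 0.01]
[-0.0005, -0.0009, 0.0125] [0.0, -6.2, 0.01]
[0.0008, -0.0009, 0.0125] [0.0, -6.2, 0.01]
[0.0022, -0.0009, 0.0123] [0.0, -6.2, 0.01]
[0.0035, -0.0009, 0.012] [0.0, -6.2, 0.01]
[0.0047, -0.0009, 0.0116] [0.0, -6.2, 0.01]
[0.006, -0.0009, 0.011] [0.0, -6.2, 0.01]
[0.0071, -0.0009, 0.0103] [0.0, -6.2, 0.01]
--
```

```bash
python3 -m pendant '[0,0,0,-7,0,0,0,0,0,0,-7,0,0,0,0,0,0,-7,0,0,0,0,0,0,-7,0,0,0,0,0,0,-7,0,0,0]'
python3 -c "
from h import *
p,r,s=cur();print(p,np.round(s['joint_pos'],4),np.round(r.as_matrix(),3))"
```

```text
time_s: 2.57
eef_pos: [430.3, 89.4, 262.3]
orientation: [0.002, -0.0, 0.953, 0.303]
contact_force: [-0.1, 0.8, -0.9]
grip_width: 0.2
grasp_force: 0.0
[430.30074418  89.40213583 262.29747682] [-0.2874  0.2406  2.0245  0.6511  1.1602 -2.2124] [[-1.    -0.001  0.004]
 [ 0.001  0.816  0.578]
 [-0.004  0.578 -0.816]]
```

```bash
cat >> h.py <<'E'
from scipy.optimize import least_squares
D=[([1.059,.491,1.559,0,1.092,-.106],[246.7,574.3,231.3]),([.05123,.18784,1.94749,0,1.00555,-1.52095],[429.98,88.06,261.67]),([-.2874,.2406,2.0245,.6511,1.1602,-2.2124],[430.3,89.4,262.3])]
def rx(a,x): return R.from_euler(a,x)
def fk(q,k):
    a,h,L1,L2,L3,yo,e=k
    A=rx('z',q[0]);B=A*rx('y',q[1]);C=B*rx('y',q[2]);W=C*rx('z',SG*q[3])*rx('y',q[4])
    return A.apply([a,yo,h])+B.apply([0,0,L1])+C.apply([e,0,L2])+W.apply([0,0,L3]),W
SG=1
def fit(D):
    # weak prior keeps the ill-conditioned fit sane
    x0=np.array([0,180,600,450,270,66,0.])
    f=lambda k:np.concatenate([(fk(q,k)[0]-p) for q,p in D]+[(k-x0)*.003])
    return least_squares(f,x0)
LO=np.array([-3.1,-.84,.05,-1.13,.06,-2.69]);HI=np.array([3.1,2.19,2.79,4.28,2.93,2.69])
E
python3 - <<'E'
import h; from h import *
np.set_printoptions(precision=3,suppress=True)
for s in(1,-1):
    h.SG=s;r=fit(D);W=[fk(q,r.x)[1].apply([0,0,1]) for q,p in D];print(s,r.x,np.abs(r.fun[:9]).max(),W[2])
    # orientation with q6
    for g in(1,-1):
        for (q,p),T in zip(D,[None,tool(90),None]):
            if T is not None: print(g,(( (fk(q,r.x)[1]*rx('z',g*q[5])).inv()*T)).as_rotvec())
E
```

```text
1 [ -0.132 196.724 587.018 411.328 254.938  66.046  43.423] 0.12001308212100525 [ 0.004  0.578 -0.816]
1 [-0.001  0.001  1.572]
-1 [ 0.001  0.001 -1.47 ]
-1 [ 572.283  547.12   365.568  302.504 -252.157   66.561  854.885] 12.658895077495856 [-0.311 -0.488 -0.816]
1 [-0.001  0.001  1.572]
-1 [ 0.001  0.001 -1.47 ]
```

```bash
cat >> h.py <<'E'
KP=fit(D).x
def fkT(q):
    p,W=fk(q,KP);return p,W*rx('z',q[5])*rx('z',np.pi/2)
def ik(P,T,q0):
    f=lambda q:np.concatenate([(fkT(q)[0]-P)/100,(fkT(q)[1].inv()*T).as_rotvec()])
    r=least_squares(f,np.clip(q0,LO+.01,HI-.01),bounds=(LO,HI));return r.x,np.abs(r.fun).max()
XS=np.array([.819,0,-.574]);ZS=np.array([.574,0,.819]);Y=np.array([0,1.,0])
def lipT(th,tilt=6): # heading th deg toward +y in the lip plane, tip raised by tilt
    t=np.radians(th);z=np.cos(t)*XS+np.sin(t)*Y;y=-np.sin(t)*XS+np.cos(t)*Y
    return R.from_matrix(np.c_[np.cross(y,z),y,z])*R.from_euler('y',-tilt,degrees=True)
E
python3 - <<'E'
from h import *
np.set_printoptions(precision=2,suppress=True)
q,p,=D[2];print(fkT(q)[0],fkT(q)[1].as_matrix())
E0=np.array([537,79,133.])
for th in(0,15,30,45,60):
    T=lipT(th);z=T.apply([0,0,1])
    for fl in(0,1):
        TT=T*R.from_euler('z',180*fl,degrees=True);c=E0+22*XS-20*ZS
        for n,P in(("pre",c-70*z),("in",c),("up",c+110*ZS)):
            s=min((ik(P,TT,q0) for q0 in([-.29,.24,2.02,.65,1.16,-2.2],[-.3,.4,2.4,2,1.2,0],[-.3,.4,2.4,1.5,1.2,1.5],[-.1,.5,2.5,3,1.2,1.5],[-.1,.5,2.5,3,1.2,-1.5])),key=lambda a:a[1])
            print(th,fl,n,P,s[0],round(s[1],3))
E
```

```text
[430.3   89.41 262.28] [[-1.   -0.    0.  ]
 [ 0.    0.82  0.58]
 [-0.    0.58 -0.82]]
0 0 pre [482.33  79.   137.96] [0.05 0.65 2.61 3.19 1.18 1.58] 0.0
0 0 in [543.54  79.   103.99] [0.04 0.73 2.47 3.18 1.12 1.57] 0.0
0 0 up [606.68  79.   194.08] [0.03 0.49 2.28 3.19 0.68 1.55] 0.0
0 1 pre [482.33  79.   137.96] [ 0.05  0.65  2.61  3.19  1.18 -1.56] 0.0
0 1 in [543.54  79.   103.99] [ 0.04  0.73  2.47  3.18  1.12 -1.57] 0.0
0 1 up [606.68  79.   194.08] [ 0.03  0.49  2.28  3.19  0.68 -1.59] 0.0
15 0 pre [484.27  60.98 136.59] [-0.27  0.68  2.62  2.62  1.22  1.65] 0.0
15 0 in [543.54  79.   103.99] [-0.16  0.74  2.48  2.7   1.16  1.7 ] 0.0
15 0 up [606.68  79.   194.08] [-0.14  0.5   2.28  2.58  0.77  1.96] 0.0
15 1 pre [484.27  60.98 136.59] [-0.27  0.68  2.62  2.62  1.22 -1.49] 0.0
15 1 in [543.54  79.   103.99] [-0.16  0.74  2.48  2.7   1.16 -1.44] 0.0
15 1 up [606.68  79.   194.08] [-0.14  0.5   2.28  2.58  0.77 -1.19] 0.0
30 0 pre [489.97  44.19 132.6 ] [-0.49  0.71  2.53  2.11  1.2   1.8 ] 0.0
30 0 in [543.54  79.   103.99] [-0.33  0.77  2.42  2.26  1.18  1.85] 0.0
30 0 up [6
[... 462 characters left out ...]
-0.37  0.62  2.15  1.79  1.14  2.4 ] 0.0
45 1 pre [499.03  29.77 126.25] [-0.6   0.77  2.38  1.71  1.25 -1.13] 0.0
45 1 in [543.54  79.   103.99] [-0.43  0.82  2.31  1.88  1.25 -1.12] 0.0
45 1 up [606.68  79.   194.08] [-0.37  0.62  2.15  1.79  1.14 -0.74] 0.0
60 0 pre [510.83  18.71 117.98] [-0.62  0.85  2.2   1.43  1.38  2.19] 0.0
60 0 in [543.54  79.   103.99] [-0.47  0.89  2.18  1.58  1.37  2.18] 0.0
60 0 up [606.68  79.   194.08] [-0.41  0.71  2.03  1.57  1.35  2.51] 0.0
60 1 pre [510.83  18.71 117.98] [-0.62  0.85  2.2   1.43  1.38 -0.95] 0.0
60 1 in [543.54  79.   103.99] [-0.47  0.89  2.18  1.58  1.37 -0.96] 0.0
60 1 up [606.68  79.   194.08] [-0.41  0.71  2.03  1.57  1.35 -0.63] 0.0
```

```bash
cat >> h.py <<'E'
def jplan(q1,n):
    q0=np.array(cur()[2]["joint_pos"]);p0,r0=fkT(q0)
    for i in range(1,n+1):
        p,r=fkT(q0+(q1-q0)*i/n);s=r0.inv().apply(p-p0)/1000;v=(r0.inv()*r).as_rotvec(degrees=True)
        print(','.join(f"{x:.4f}" for x in s)+','+','.join(f"{x:.2f}" for x in v)+',0', p.round())
        p0,r0=p,r
E
python3 - <<'E'
from h import *
np.set_printoptions(precision=2,suppress=True)
E0=np.array([537,79,133.]);T=lipT(25)*R.from_euler('z',180,degrees=True)
P=E0+25*XS-20*ZS-70*T.apply([0,0,1])
q,e=ik(P,T,[-.4,.7,2.5,2.2,1.2,-1.4]);print(P,q,e,T.apply([0,0,1]))
jplan(q,15)
E
```

```text
[490.13  49.58 132.49] [-0.43  0.7   2.56  2.27  1.2  -1.4 ] 2.5555946248090322e-14 [ 0.8   0.42 -0.43]
-0.0006,0.0089,0.0158,-5.62,-0.53,8.24,0 [431. 106. 255.]
-0.0011,0.0068,0.0138,-5.43,-0.44,8.47,0 [433. 120. 248.]
-0.0021,0.0051,0.0118,-5.25,-0.40,8.67,0 [437. 131. 243.]
-0.0033,0.0038,0.0098,-5.08,-0.41,8.84,0 [443. 140. 239.]
-0.0049,0.0029,0.0078,-4.94,-0.45,8.97,0 [449. 145. 235.]
-0.0067,0.0024,0.0059,-4.82,-0.53,9.07,0 [457. 148. 230.]
-0.0085,0.0024,0.0040,-4.74,-0.62,9.13,0 [465. 147. 225.]
-0.0104,0.0028,0.0022,-4.69,-0.74,9.16,0 [473. 144. 219.]
-0.0122,0.0037,0.0005,-4.68,-0.86,9.16,0 [481. 137. 211.]
-0.0139,0.0050,-0.0011,-4.71,-0.99,9.11,0 [488. 128. 201.]
-0.0154,0.0067,-0.0025,-4.78,-1.11,9.04,0 [493. 116. 190.]
-0.0166,0.0086,-0.0039,-4.89,-1.21,8.92,0 [496. 102. 178.]
-0.0175,0.0109,-0.0051,-5.03,-1.29,8.78,0 [497.  86. 164.]
-0.0181,0.0134,-0.0061,-5.20,-1.35,8.60,0 [495.  68. 149.]
-0.0183,0.0160,-0.0071,-5.40,-1.36,8.39,0 [490.  50. 132.]
```

Run:
```python
from h import *
E0=np.array([537,79,133.]);T=lipT(25)*R.from_euler('z',180,degrees=True)
P=E0+25*XS-20*ZS-70*T.apply([0,0,1])
q,e=ik(P,T,[-.4,.7,2.5,2.2,1.2,-1.4])
jplan(q,25)
```

```text
-0.0002,0.0054,0.0098,-3.40,-0.33,4.92,0 [431.  99. 257.]
-0.0003,0.0046,0.0091,-3.33,-0.29,5.00,0 [431. 109. 253.]
-0.0005,0.0040,0.0084,-3.26,-0.27,5.08,0 [433. 117. 250.]
-0.0009,0.0033,0.0076,-3.19,-0.25,5.16,0 [435. 125. 246.]
-0.0013,0.0028,0.0069,-3.13,-0.24,5.22,0 [437. 131. 243.]
-0.0018,0.0024,0.0062,-3.07,-0.24,5.28,0 [440. 137. 241.]
-0.0023,0.0020,0.0054,-3.01,-0.25,5.34,0 [444. 141. 238.]
-0.0029,0.0017,0.0047,-2.96,-0.27,5.38,0 [448. 144. 236.]
-0.0035,0.0016,0.0040,-2.92,-0.30,5.42,0 [452. 147. 233.]
-0.0042,0.0015,0.0033,-2.88,-0.33,5.45,0 [457. 148. 230.]
-0.0048,0.0015,0.0027,-2.85,-0.36,5.47,0 [462. 148. 227.]
-0.0055,0.0017,0.0020,-2.83,-0.40,5.49,0 [467. 147. 224.]
-0.0062,0.0019,0.0014,-2.81,-0.44,5.50,0 [472. 145. 220.]
-0.0068,0.0022,0.0008,-2.81,-0.49,5.50,0 [476. 141. 216.]
-0.0075,0.0026,0.0002,-2.81,-0.53,5.49,0 [481. 137. 211.]
-0.0081,0.0031,-0.0004,-2.82,-0.58,5.47,0 [485. 132. 205.]
-0.0086,0.0037,-0.0009,-2.84,-0.62,5.45,0 [489. 126. 199.]
-0.0091,0.0043,-0.0014,-2.87,-0.66,5.42,0 [492. 118. 193.]
-0.0096,0.0050,-0.0019,-2.90,-0.70,5.38,0 [495. 111. 186.]
-0.0099,0.0058,-0.0023,-2.95,-0.74,5.34,0 [496. 102. 178.]
-0.0102,0.0066,-0.0027,-3.00,-0.77,5.29,0 [497.  92. 170.]
-0.0105,0.0075,-0.0031,-3.06,-0.79,5.23,0 [497.  82. 161.]
-0.0106,0.0084,-0.0035,-3.12,-0.81,5.16,0 [496.  72. 152.]
-0.0107,0.0094,-0.0038,-3.19,-0.81,5.09,0 [494.  61. 142.]
-0.0107,0.0103,-0.0041,-3.26,-0.82,5.01,0 [490.  50. 132.]
```

```bash
python3 -m pendant '[0,0.0054,0.0098,-3.4,-0.33,4.92,0,0,0.0046,0.0091,-3.33,-0.29,5.0,0,-0.0005,0.004,0.0084,-3.26,-0.27,5.08,0,-0.001,0.0033,0.0076,-3.2,-0.25,5.16,0,-0.0013,0.0028,0.007,-3.13,-0.24,5.22,0]' | tail -4
python3 -m pendant '[-0.0018,0.0024,0.0062,-3.07,-0.24,5.28,0,-0.0023,0.002,0.0054,-3.0,-0.25,5.34,0,-0.0029,0.0017,0.0047,-2.96,-0.27,5.38,0,-0.0035,0.0016,0.004,-2.92,-0.3,5.42,0,-0.0042,0.0015,0.0033,-2.88,-0.33,5.45,0]' | tail -4
python3 -m pendant '[-0.0048,0.0015,0.0027,-2.85,-0.36,5.47,0,-0.0055,0.0017,0.002,-2.83,-0.4,5.49,0,-0.0062,0.0019,0.0014,-2.81,-0.44,5.5,0,-0.0068,0.0022,0.0008,-2.81,-0.49,5.5,0,-0.0075,0.0026,0.0002,-2.81,-0.53,5.49,0]'
python3 -c "
from h import *
p,r,s=cur();print(p,np.round(s['joint_pos'],3));print(fkT(s['joint_pos'])[0])"
```

```text
orientation: [-0.056, 0.214, 0.877, 0.426]
contact_force: [0.6, 0.3, -0.6]
grip_width: 0.2
grasp_force: 0.0
orientation: [-0.115, 0.422, 0.743, 0.507]
contact_force: [-0.5, -0.6, -0.5]
grip_width: -0.1
grasp_force: 0.0
time_s: 3.82
eef_pos: [480.3, 136.8, 209.1]
orientation: [-0.166, 0.606, 0.557, 0.544]
contact_force: [0.7, -0.5, -0.2]
grip_width: 0.3
grasp_force: 0.0
[480.28035318 136.82126226 209.1032623 ] [-0.37   0.517  2.351  1.624  1.179 -1.725]
[479.97885733 136.83549425 209.00620992]
```

Tracking works. I'll continue to the pre-pose and take a look there.

```bash
python3 -m pendant '[-0.008,0.0031,-0.0004,-2.82,-0.58,5.47,0,-0.0086,0.0037,-0.001,-2.84,-0.62,5.45,0,-0.009,0.0043,-0.0014,-2.87,-0.66,5.42,0,-0.0096,0.005,-0.002,-2.9,-0.7,5.38,0,-0.01,0.0058,-0.0023,-2.95,-0.74,5.34,0]' | tail -4
python3 -m pendant '[-0.0102,0.0066,-0.0027,-3.0,-0.77,5.29,0,-0.0105,0.0075,-0.003,-3.06,-0.79,5.23,0,-0.0106,0.0084,-0.0035,-3.12,-0.8,5.16,0,-0.0107,0.0094,-0.0038,-3.2,-0.8,5.09,0,-0.0107,0.0103,-0.004,-3.26,-0.8,5.0,0]'
cat > look.py <<'E'
import sys; from h import *
np.set_printoptions(precision=1,suppress=True)
S={};tag=sys.argv[1]
for c in("scene","top","wrist"): S[c]=s=snap(c);cv2.imwrite(f"pics/{c}{tag}.png",s["pixels"][:,:,::-1])
O={}
for l in("lip_edge","pointer_tip","marker_tip"):
    rs=[]
    for c in S:
        r=manip.place_of(c,l)
        if r: print(l,c,np.array(r[0]["at"]),round(r[0]["confidence"],2))
        if r and r[0]["confidence"]>.4 and c!="wrist": rs.append(ray(S[c],r[0]["at"]))
    if len(rs)>1: O[l]=tri(rs);print("  ",*O[l])
p,r,s=cur();print(p,s["time_s"],np.round(s["joint_pos"],2),s["contact_force"]);print(r.as_matrix())
print("tcp px",{c:proj(S[c],p) for c in S})
im=np.hstack([cv2.resize(S["scene"]["pixels"][90:270,190:390],None,fx=2,fy=2),cv2.resize(S["wrist"]["pixels"],(400,360))])
cv2.imwrite(f"pics/v{tag}.png",im[:,:,::-1])
E
python3 look.py 1
```

```text
orientation: [-0.195, 0.75, 0.333, 0.537]
contact_force: [1.2, -0.6, 0.0]
grip_width: -0.2
grasp_force: 0.0
time_s: 4.65
eef_pos: [488.9, 48.7, 131.1]
orientation: [-0.195, 0.843, 0.089, 0.493]
contact_force: [-0.6, -0.5, -0.1]
grip_width: 0.1
grasp_force: 0.0
lip_edge scene [287.4 194. ] 0.6
lip_edge top [297.3 210.3] 0.63
lip_edge wrist [240.1 185.7] 0.79
   [530.7 -79.2  -8.2] [51.6, 51.6]
pointer_tip scene [264.8 154.9] 0.87
pointer_tip top [298.5 209.6] 0.84
   [554.3 -91.2 118.7] [3.7, 3.7]
marker_tip scene [246.8 132.7] 0.44
marker_tip top [305.9 177.5] 0.83
   [604.3 -94.8 204.7] [4.3, 4.3]
[488.8  49.6 131.7] 5.25 [-0.4  0.7  2.6  2.3  1.2 -1.4] [-0.9  0.6  0.3]
[[ 0.5  0.3  0.8]
 [-0.  -0.9  0.4]
 [ 0.9 -0.2 -0.4]]
tcp px {'scene': array([301., 184.]), 'top': array([231.8, 240.8]), 'wrist': array([250.1, 242. ])}
```

View pics/v1.png

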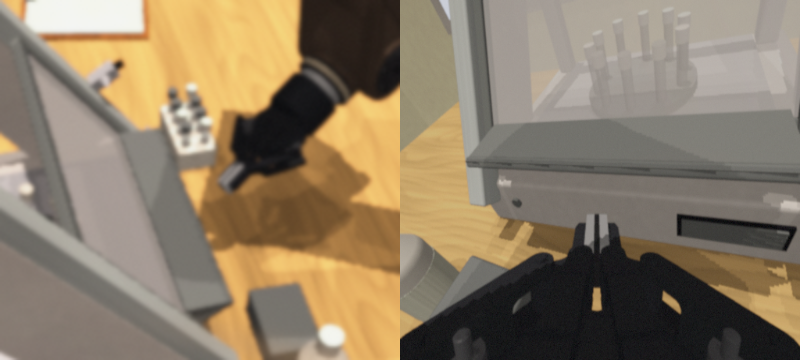

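Run:
```python
from h import *
np.set_printoptions(precision=1,suppress=True)
s=snap("scene");t=snap("top");w=snap("wrist")
rs=[ray(s,(286,194)),ray(t,(217.2,219.2)),ray(w,(240.1,185.7))]
print(*tri(rs));print(*tri(rs[1:]),*tri([rs[0],rs[2]]))
p,r,_=cur();E=tri(rs)[0]
for n,e in(("tri",E),("avg",np.array([537,78,130.]))):
    print(proj(w,e),proj(s,e),proj(t,e))
    d=p-e;print("TCP in lip frame rel edge x,z:",d@XS,d@ZS,"rows:",r.inv().apply(e+25*XS-19*ZS-p))
```

```text
[534.5  77.3 130.9] [2.7, 3.8, 2.4]
[535.9  79.7 126. ] [2.2, 2.2] [534.2  74.5 130.3] [1.1, 1.1]
[237.5 183.2] [286.6 194.9] [219. 219.]
TCP in lip frame rel edge x,z: -37.83282457243452 -25.70386249112639 rows: [-0.2  1.2 69. ]
[238.3 181.7] [285.7 195.5] [218.7 217.9]
TCP in lip frame rel edge x,z: -40.39892254639179 -26.376332838709644 rows: [ 0.2  1.7 71.7]
```

```bash
python3 -m pendant '[0,0,0.014,0,0,0,0,0,0,0.014,0,0,0,0,0,0,0.014,0,0,0,0,0,0,0.014,0,0,0,0,0,0,0.013,0,0,0,0]'
python3 - <<'E'
from h import *
np.set_printoptions(precision=4,suppress=True)
w=snap("wrist");p,r,s=cur();print(s["contact_force"],r.inv().apply(ZS),(p-np.array([535.5,78,130]))@np.c_[XS,ZS])
cv2.imwrite("pics/w2.png",w["pixels"][:,:,::-1])
E
```

```text
time_s: 5.82
eef_pos: [544.3, 78.8, 101.0]
orientation: [-0.195, 0.843, 0.091, 0.493]
contact_force: [0.3, -0.2, 0.1]
grip_width: 0.2
grasp_force: 0.0
[-0.2839 -0.7513 -0.1836] [0.9951 0.0041 0.0998] [ 25.348  -18.3459]
```

View pics/w2.png

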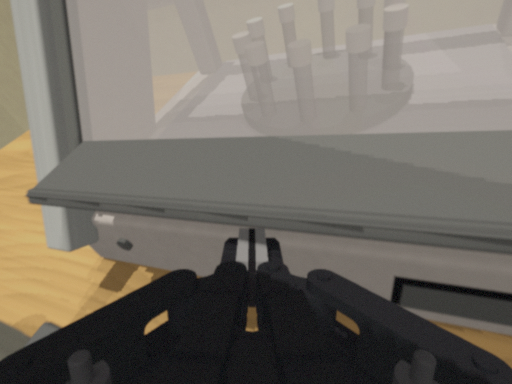

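The wrist view shows the fingertips tucked under the lip, disappearing at (252,228), with no contact yet. I'll start the push along the rail direction.

```bash
for i in 1 2; do python3 -m pendant '[0.002,0,0.0002,0,0,0,0,0.002,0,0.0002,0,0,0,0,0.002,0,0.0002,0,0,0,0,0.002,0,0.0002,0,0,0,0,0.002,0,0.0002,0,0,0,0]' | sed -n '2p;4p'; done
python3 look.py 3
```

```text
eef_pos: [549.0, 78.2, 109.8]
contact_force: [-3.2, -0.4, -2.1]
eef_pos: [555.2, 78.4, 118.0]
contact_force: [-3.2, 0.7, -1.1]
lip_edge scene [284.1 190.3] 0.68
lip_edge top [218.9 214.1] 0.97
lip_edge wrist [235.7 243.2] 0.78
   [542.1  76.4 148.9] [0.3, 0.3]
pointer_tip scene [261.  149.4] 0.77
pointer_tip top [299.9 202.1] 0.62
   [566.1 -91.  141.9] [4.3, 4.3]
marker_tip scene [241.6 132.8] 0.5
marker_tip top [300.9 178.4] 0.56
   [610.5 -88.7 206.3] [4.8, 4.8]
[555.3  78.4 117.8] 7.3 [-0.3  0.7  2.4  2.4  1.1 -1.3] [ 0.7  0.1 -0.4]
[[ 0.5  0.3  0.8]
 [-0.  -0.9  0.4]
 [ 0.9 -0.2 -0.4]]
tcp px {'scene': array([278.4, 200. ]), 'top': array([219.2, 210.1]), 'wrist': array([251. , 244.6])}
```

```bash
for i in 1 2 3 4; do python3 -m pendant '[0.003,0,0.0003,0,0,0,0,0.003,0,0.0003,0,0,0,0,0.003,0,0.0003,0,0,0,0,0.003,0,0.0003,0,0,0,0,0.003,0,0.0003,0,0,0,0]' | sed -n '2p;4p'; done
sed -i 's/^im=.*/a,b=S["scene"]["pixels"][110:190,210:310],S["top"]["pixels"][150:230,270:345];im=np.hstack([cv2.resize(a,(400,320),interpolation=3),cv2.resize(b,(375,400),interpolation=3)[:320]])/' look.py
python3 look.py 4
```

```text
eef_pos: [563.9, 78.6, 130.4]
contact_force: [-0.8, 2.0, -3.8]
eef_pos: [572.5, 78.6, 142.8]
contact_force: [-2.2, 1.1, -2.8]
eef_pos: [581.2, 78.6, 155.1]
contact_force: [-2.0, 2.5, -2.9]
eef_pos: [589.9, 78.6, 167.5]
contact_force: [-2.0, 2.3, -2.5]
lip_edge scene [271.3 180.1] 0.83
lip_edge top [215.8 193.3] 0.66
lip_edge wrist [233.6 241.1] 0.56
   [576.8  79.7 196.1] [0.1, 0.1]
pointer_tip scene [251.1 138.9] 0.6
pointer_tip top [302.7 182.5] 0.71
   [596.  -89.9 187.1] [6.6, 6.6]
marker_tip scene [244.5 131.1] 0.64
marker_tip top [170.  261.4] 0.72
   [542.6 109.6 370.4] [101.2, 101.2]
[589.8  78.5 167.2] 9.5667 [-0.2  0.6  2.3  2.3  0.9 -1.1] [ 0.4 -0.1 -0.5]
[[ 0.5  0.3  0.8]
 [-0.  -0.9  0.4]
 [ 0.9 -0.2 -0.4]]
tcp px {'scene': array([265.5, 188.8]), 'top': array([217.7, 189.8]), 'wrist': array([250.8, 245.3])}
```

View pics/v4.png

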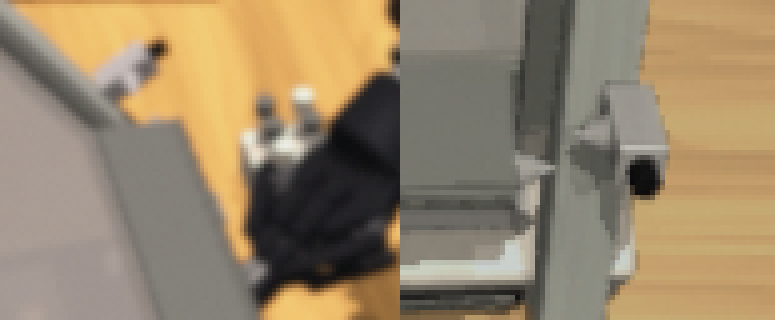

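The top crop shows the pointer tip at about (300.4,184.0) and the marker tip at (303.2,177.4). The 6.6-row gap leaves roughly 20 mm to go, so I'll push 14 mm and then measure finely.

```bash
python3 -m pendant '[0.003,0,0.0003,0,0,0,0,0.003,0,0.0003,0,0,0,0,0.003,0,0.0003,0,0,0,0,0.003,0,0.0003,0,0,0,0,0.002,0,0.0002,0,0,0,0]' | sed -n '2p;4p'
python3 - <<'E'
from h import *
np.set_printoptions(precision=2,suppress=True)
t=snap("top")
for l in("pointer_tip","marker_tip"):print(l,[(np.array(k["at"]),round(k["confidence"],2)) for k in manip.place_of("top",l)[:2]])
M=np.array([606,-92,207.])
print(proj(t,M),proj(t,M+5*Y),proj(t,M-10*ZS),proj(t,M+20*Y))
a=t["pixels"][160:200,285:335]
im=cv2.resize(a,(800,640)[:2],interpolation=cv2.INTER_CUBIC)[:600]
cv2.imwrite("pics/t5.png",im[:,:,::-1])
E
```

```text
eef_pos: [598.0, 78.8, 179.1]
contact_force: [-1.0, 2.3, -4.1]
pointer_tip [(array([303.9, 177.4]), 0.69)]
marker_tip [(array([303.5, 177.7]), 0.49)]
[303.67 178.34] [301.12 178.32] [303.12 182.14] [293.45 178.25]
```

View pics/t5.png

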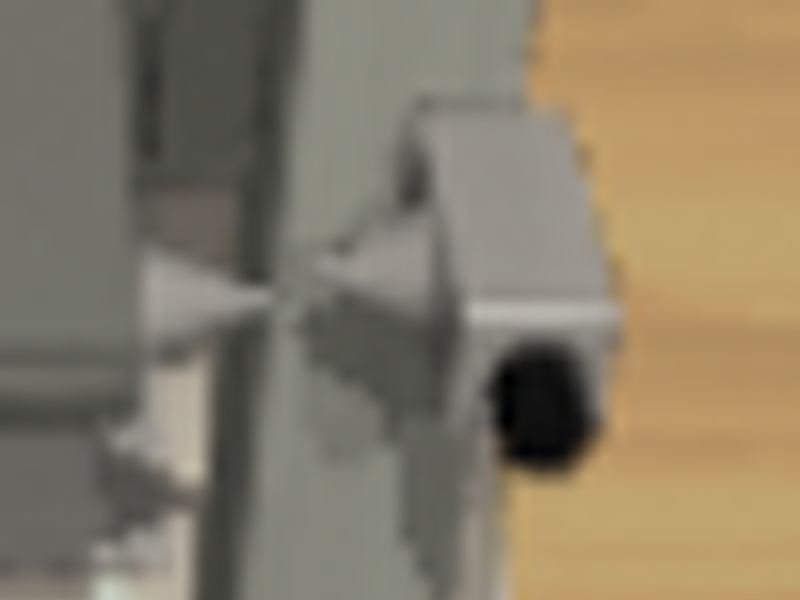

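In the zoomed top view the pointer tip is at (278,297) and the marker tip at (312,266). At 16x that is 1.9 px, or about 5 mm short.

```bash
python3 -m pendant '[0.001,0,0.0001,0,0,0,0,0.001,0,0.0001,0,0,0,0,0.001,0,0.0001,0,0,0,0,0.001,0,0.0001,0,0,0,0,0.0007,0,0.0001,0,0,0,0]' | sed -n '1,2p;4p'
python3 - <<'E'
from h import *
np.set_printoptions(precision=2,suppress=True)
t=np.mean([snap("top")["pixels"].astype(float) for _ in range(3)],0).astype(np.uint8)
im=cv2.resize(t[164:194,290:330],(800,600),interpolation=cv2.INTER_CUBIC)
cv2.imwrite("pics/t6.png",im[:,:,::-1])
p,r,s=cur();print(s["time_s"],p,s["contact_force"],r.inv().apply(XS),r.inv().apply(ZS))
E
```

```text
time_s: 10.55
eef_pos: [600.5, 78.7, 182.6]
contact_force: [-2.5, 0.6, -2.1]
10.7 [600.59  78.72 182.76] [-2.66  1.32 -1.31] [-0.09  0.42  0.9 ] [1.  0.  0.1]
```

View pics/t6.png

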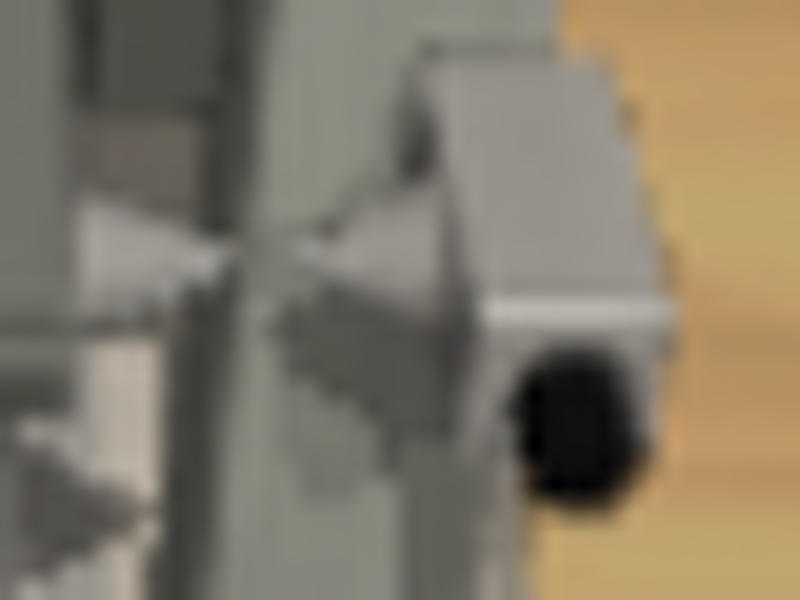

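The 20x crop shows the pointer tip at about (238,255) and the marker tip at about (292,252), level to within half a millimetre. Now I'll lower the fingers off the lip and withdraw.

```bash
python3 -m pendant '[-0.002,0,0,0,0,0,0,-0.003,0,0,0,0,0,0,-0.003,0,0,0,0,0,0,-0.003,0,0,0,0,0,0,-0.001,0,-0.006,0,0,0,0]' | sed -n '2p;4p'
python3 -m pendant '[0,0,-0.014,0,0,0,0,0,0,-0.018,0,0,0,0,0,0,-0.018,0,0,0,0,0,0,-0.018,0,0,0,0,0,0,-0.014,0,0,0,0]' | sed -n '1,4p'
python3 -m pendant '[0,0,-0.005,0,0,0,0,0,0,-0.005,0,0,0,0,0,0,0,0,0,0,0,0,0,0,0,0,0,0,0,0,0,0,0,0,0]' | sed -n '1,4p'
python3 - <<'E'
from h import *
s=snap("scene")["pixels"];t=snap("top")["pixels"]
im=np.hstack([cv2.resize(s[60:330,100:400],(400,360)),cv2.resize(t[164:194,290:320],(360,360),interpolation=cv2.INTER_CUBIC)])
cv2.imwrite("pics/f7.png",im[:,:,::-1])
E
```

```text
eef_pos: [589.8, 76.8, 174.1]
contact_force: [-0.3, -0.5, 0.3]
time_s: 11.53
eef_pos: [522.7, 41.8, 211.5]
orientation: [-0.195, 0.843, 0.091, 0.493]
contact_force: [-0.1, 0.1, -0.7]
time_s: 11.95
eef_pos: [516.9, 38.2, 214.9]
orientation: [-0.195, 0.843, 0.091, 0.493]
contact_force: [0.5, 0.9, 0.3]
```

View pics/f7.png

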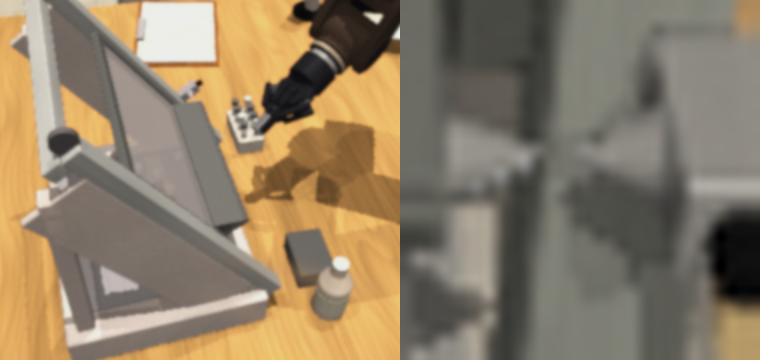

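The hand is clear. The window stayed put, with the tips level at crop (545,152) and (580,150), and the bottle, rack and box are undisturbed.

```bash
python3 -c "
from plant import manip
print(manip.sign_off())"
```

```text
the job is handed in; nothing more can be done
None
```

I pushed the window up until the pointer was level with the marker (within about 0.5 mm in the top view), withdrew the hand, and handed the job in at about 12 s; the bottle, rack and tip box stand where they were.

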